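# Preset a flow-control valve: to the stop, five clicks back, cap on

### The arm

A 7-joint arm with a two-finger parallel gripper is mounted at the origin on the work surface. World frame = base frame: x ahead of the robot, y to its left, z up, the work surface at z = 0. Lengths are in m, angles in rad, forces in N, time in s.
With the tool pointing down it reaches from about 0.4 to 0.875 m from the base axis. Payload 19.3 kg.
Tool frame: the origin (TCP) lies at the very end of the fingers, on their centre line; the grasp point (between the pads) lies bot.grasp_offset behind it (bot.grasp_offset is the distance from the TCP to the grasp point, in m); z points along the fingers, y is the direction in which the jaws open and shut (so a half turn about z gives the same grasp; the last joint's range is limited). The gripper opens to 85 mm and grips with 20 to 120 N. Pads are 22 mm wide; open, the fingers measure 114 mm over their backs; the gripper's body (76 mm by 85 mm) begins 54 mm behind the grasp point. The pads swing forward as they close: fully open they stand 13 mm farther back than shut.
Start: joints at [1.163, 0.521, -0.036, 1.599, 0.021, 1.021, -0.113], TCP at [0.207, -0.59, 0.231] pointing down, gripper open.
Joint ranges: [-2.91, 2.91], [-0.3, 2.13], [-1.5, 1.42], [0.17, 2.43], [-1.26, 4.41], [0.16, 1.93], [-2.52, 2.52]. Speed limits (rad/s): [1.89, 1.89, 2.39, 2.39, 3.01, 3.01, 3.01].

### API

Orientations are given as [roll, pitch, yaw] about the fixed x, y, z axes, in that order (R = Rz(yaw) Ry(pitch) Rx(roll)).
In Python, from workcell import bot gives the robot as it stands. The module is installed in compiled form; this text tells all that it offers.
- The arm moves only by the shell command python3 -m handwheel 'ROWS' [OPENING] [FORCE]. ROWS is JSON, a list of rows, each a list of 6 numbers: the shift along the tool's x, y, z as a fraction of full scale, then the turn, a rotation vector about the tool's x, y, z as a fraction of full scale. In form: [[x, y, z, rx, ry, rz], ...]. A call has 1 to 8 rows; each row shifts and turns the commanded pose from where the row before left it, along the tool's axes as they then stand; what a row does not reach is not made up. Full scale, the value 1, is 0.025 m for a shift and 360 degrees for a turn. A row lasts 1/8 s, in which the tool goes at most 62.5 mm and 10.7 degrees, less where a joint would pass 70% of its speed; a pose out of reach is approached as far as the arm can. A call with a number of a shift or a turn outside -1 to 1 is refused whole. A call with a gripper value outside its range is refused whole. OPENING is the closure, from -1 (fully open) to 1 (shut), set as the call begins (- or left out, the last holds). The fingers move at their own pace and stop on an object; FORCE is the grip in N (left out, the last holds). Time passes only in rows, so rows that do not move let the fingers close. It gives the time, the measured TCP pose, the force and the opening at its end, in the units of the state.
- bot.observe(): the state, without advancing time (a new reading comes with each control period).
- bot.grab_frame(name): name is "scene" or "top" or "wrist"; returns a dict with "pixels" (420x560x3 uint8, blue, green, red), "vertical_fov" (degrees; the focal length in pixels is half the picture's height over the tangent of half this angle, whatever the lens; pixels are square), "cx", "cy" (the principal point, pixels), "D" ([k1, k2, p1, p2, k3] as OpenCV has them; the pictures are not rectified), "R" (3x3) and "t" (3): a world point X has camera coordinates R X + t. Camera axes: x right, y down, z forward; pixel columns grow to the right and rows downward; lengths in m; the calibration is good to about 2 mm. A picture is of the moment at which its call begins. There is no depth.
- bot.job_done(): hands the job in, once; it reports no verdict.
Trained networks look in a picture, given as the dict that the camera call returned (one of the last four; its "shot" number tells which), for a name from the list of things; names that differ only in an ending like _2 or _b are one class to them, and where a whole thing is asked for, a point or a joint stands for the part that bears it (a point fixed in the world has none). Each returns a list of dicts, best first, with "score" (0 to 1); they miss things now and then, are a little off and sometimes report something else, mostly with a low value. They report only what shows in the picture. A call takes as long as a camera call. They do not tell look-alikes from the thing itself.
- bot.trace(picture, thing): "region" (420x560 bool, what is visible of it) and "point" ([column, row] in pixels, amid what is visible of it).
The state is a dict: "clock": time; "qpos": joint angles; "qd": joint speeds; "joint_efforts": joint torques, N m; "position": TCP position; "tool_rot": TCP orientation; "force": force on the tool from outside, world axes, zero at the start; "moment": the same for the moment, N m; "grip_width": finger opening in m.
Only numpy, scipy, OpenCV 4.12 (cv2) and the standard library are available. Lean on these libraries where they do the work, as an engineer would, in place of code of your own. Each camera call takes 0.05 s, during which the arm holds its last target.

### The job

The flow-control valve clamped in the vice has to go out preset: turn its bar-grip knob clockwise (seen from above) until you feel it bear gently against its stop, without forcing it, then turn it back anticlockwise by exactly five clicks. Then stand the black transport cap, open end down, over the knob so that it sits fully home on the valve block and let go, leaving the other things on the bench where they are.

Things in the scene. Friction and masses are not known exactly. Their poses are not given: they have to be found in the camera images.
- knob_grip (a point): Centre of the upright grip bar (black) of the valve's knob, on the knob's vertical axis: bar 38 mm long, 13 mm thick, 33 mm high, both ends alike. The bar's top is 16 mm above this point; below it is a round grey skirt 39 mm across, its top 16.5 mm below this point. x along the bar, y across it, z up; turns with the knob. May start at any angle; the angle does not tell where the stop is.
- needle (a joint): Opening of the throttle needle in the block (m): 0 with the knob at its stop, +0.0000208 per click turned anticlockwise seen from above (0.5 mm per turn, 24 equal clicks of 15 degrees per turn). The reading is far too coarse to count by. The stop, shut, is 3 to 8 clicks clockwise of the start; the other end of travel is 21 clicks open.
- knob_skirt (a point): Centre of the knob skirt's top face, at the foot of the bar. Feel: the knob rests at a click's bottom or between two; leaving a bottom takes up to 0.2 N m, falling to 0 halfway, then it pulls on with about 0.15 till it drops in. The stop lies at a bottom: 3 degrees beyond it takes over 0.3 N m, then 0.1 more per degree. 6 degrees (about 0.6 N m) harms the seat. Let go, it springs back.
- collar_foot (a point): Point on the knob's axis in the flat top face (66 x 84 mm, 88 mm above the bench) of the aluminium valve block. A round steel collar 44 mm across, 11.5 mm high, edge chamfered, stands on the face about the axis; the knob's skirt sits over it from 12 to 17.5 mm, and the bar reaches 50.5 mm above the face. x points along the vice, away from its T-bar handle. Fixed.
- vice: Blue bench vice bolted to the bench that clamps the valve block; fixed. Origin on the bench under the knob's axis. It reaches 170 mm to -x (T-bar handle), 90 mm to +x and 66 mm to each side in y, and all of it but the block with its two side plugs, collar and knob stays under 66 mm high.
- cap_mid (a point): Centre of the transport cap: a loose plain black plastic cap (about 50 g), a round tube 54 mm across outside, 48 mm inside, 60 mm high, closed on top. It stands on the bench, open end down, left or right of the vice. Origin on its axis 30 mm above its rim; z up. On the valve it goes over knob and collar, 2 mm clear of the collar all round, till its rim rests on the block's top face.
- coupling: Bystander: a bare steel hose coupling standing upright, 38 mm across, 70 mm high, solid and stepped, on the other side of the vice from the cap. Origin at its underside.
- carton: Bystander: a closed brown carton 110 x 85 x 70 mm. Origin at the centre of its underside.
- oil_bottle: Bystander: a brown oil bottle with black cap, 70 mm across, 200 mm high. Origin at the centre of its underside.
- spanner: Bystander: a flat steel spanner 195 mm long lying on the bench beyond the vice. Origin under its middle.
Mind the look-alikes: they are no part of the job. Leave any orange look-alike of the part that bears cap_mid alone.

How it is judged:
On the way, in this order (a step that is already met when the one before it is completed fails the run):
1. the knob is turned clockwise right up against its stop, so that it bears on it lightly (0.05 of a click beyond first touch, about 0.1 N m) (value of joint needle below -1.04167e-06 m), for 0.1 s.
2. the knob is turned back to the fifth click (within 0.4 of a click) (value of joint needle between 9.58333e-05 and 0.0001125 m), for 0.3 s.
At the end, for the whole second after the job is handed in: The knob stands at the fifth click from its stop (within 0.4 of a click) and the cap sits upright (within 4.5 degrees) over the knob, its rim down on the block's top face (within 3 mm), centred within 4 mm, released (all of step 2 and z of cap_mid in the frame of collar_foot between 0.026 and 0.033 m and horizontal distance between cap_mid and collar_foot below 0.004 m and angle between cap_mid's own z axis and vertical below 0.08 rad); the robot touches nothing.
It fails at once if the knob is forced against its stop (about 0.6 N m: more than 0.4 of a click beyond first contact) (value of joint needle below -8.33333e-06 m).
It fails at once if the coupling is moved more than 15 mm (distance of coupling from where it was at the start of the episode above 0.015 m).
It fails at once if the carton is moved more than 15 mm (distance of carton from where it was at the start of the episode above 0.015 m).
It fails at once if the oil bottle is moved more than 15 mm (distance of oil_bottle from where it was at the start of the episode above 0.015 m).
It fails at once if the spanner is moved more than 15 mm (distance of spanner from where it was at the start of the episode above 0.015 m).
It also fails if it takes over 72 s, if anything falls off the work surface, if the arm or the gripper's body presses on something with over 40 N, if the wrist force passes 120 N, or if a joint passes its speed limit or range.

## Working session

There is one attempt and no reset: what is moved stays moved. The work goes in short steps, Python scripts to look and compute and a shell command to move; the robot and the scene stay as the last step left them, time stands still between calls to the robot, and variables do not carry over. Pictures are saved under pics/ and viewed, and the job is handed in when it is done.

```bash
mkdir -p pics; cat > h.py <<'E'
from workcell import bot
import numpy as np, cv2
def K(p):
    h,w=p["pixels"].shape[:2]; f=h/2/np.tan(np.radians(p["vertical_fov"])/2)
    return np.array([[f,0,p["cx"]],[0,f,p["cy"]],[0,0,1.]])
def ray(p,px):
    u=cv2.undistortPoints(np.array([[px]],float),K(p),np.array(p["D"],float))[0,0]
    R=np.array(p["R"]);t=np.array(p["t"])
    return -R.T@t, R.T@np.array([u[0],u[1],1.])
def atz(p,px,z):
    c,d=ray(p,px); return c+d*(z-c[2])/d[2]
def proj(p,X):
    R=np.array(p["R"]);t=np.array(p["t"],float)
    return cv2.projectPoints(np.array(X,float).reshape(-1,3),cv2.Rodrigues(R)[0],t,K(p),np.array(p["D"],float))[0].reshape(-1,2)
E
python3 - <<'E'
from h import *
np.set_printoptions(precision=4,suppress=True)
print(bot.observe(), bot.grasp_offset)
for n in ["scene","top","wrist"]:
    p=bot.grab_frame(n); cv2.imwrite(f"pics/{n}0.png",p["pixels"]); c,_=ray(p,(280,210)); print(n,c,np.array(p["R"]))
    for th in ["knob_grip","cap_mid","coupling","vice"]+(["carton","oil_bottle","spanner"] if n=="top" else []):
        for r in bot.trace(p,th)[:3]: print(n,th,round(r["score"],2),r["point"],r["region"].sum(), atz(p,r["point"],{"knob_grip":.138,"cap_mid":.06,"coupling":.07}.get(th,0)))
E
```

```text
{'clock': 0.0, 'qpos': array([ 1.1628,  0.5221, -0.0363,  1.6   ,  0.0212,  1.0211, -0.1128]), 'qd': array([-0.0012, -0.0012, -0.0014, -0.0005, -0.0008,  0.0005,  0.0011]), 'joint_efforts': array([ -0.0005, -92.7107,   1.9794, -36.9933,   0.0178,   0.0081,
        -0.0001]), 'position': array([ 0.207 , -0.5894,  0.2307]), 'tool_rot': array([-3.1405,  0.0001,  0.3378]), 'force': array([ 0.0654, -0.0945, -0.4773]), 'moment': array([ 0.0539,  0.0024, -0.0003]), 'grip_width': 0.0853949131674423} 0.0187
scene [ 1.3793 -0.195   0.7944] [[ 0.2215  0.9751 -0.0058]
 [ 0.6413 -0.1501 -0.7524]
 [-0.7346  0.1629 -0.6587]]
scene knob_grip 0.76 [278.8, 176.6] 299 [ 0.5537 -0.014   0.138 ]
scene knob_grip 0.15 [135.8, 258.4] 2302 [ 0.7414 -0.3414  0.138 ]
scene cap_mid 0.94 [198.5, 218.7] 655 [ 0.5695 -0.2123  0.06  ]
scene cap_mid 0.88 [137.6, 199.5] 519 [ 0.4644 -0.3561  0.06  ]
scene cap_mid 0.73 [105.4, 242.8] 639 [ 0.6019 -0.4286  0.06  ]
scene coupling 0.53 [377.9, 176.9] 293 [0.5273 0.2539 0.07  ]
scene vice 0.55 [277.8, 198.6] 3741 [0.4727 0.0005 0.    ]
top [ 0.4711 -0.0439  1.1646] [[-0.0104 -0.9995 -0.0314]
 [-0.9928  0.014  -0.119 ]
 [ 0.1194  0.03   -0.9924]]
top knob_grip 0.79 [276.2, 237.9] 209 [ 0.5299 -0.0093  0.138 ]
top knob_grip 0.17 [130.4, 188.6] 1934 [0.6497 0.3326 0.138 ]
top cap_mid 0.95 [412.9, 272.9] 476 [ 0.4452 -0.3375  0.06  ]
top cap_mid 0.81 [400.1, 232.5] 459 [ 0.5437 -0.3107  0.06  ]
top cap_mid 0.79 [447.6, 219.8] 503 [ 0.5734 -0.4282  0.06  ]
top coupling 0.65 [162.7, 253.6] 202 [0.4985 0.2722 0.07  ]
top vice 0.67 [277.3, 250.4] 4381 [ 0.5054 -0.0072  0.    ]
top carton 0.89 [130.1, 188.0] 1941 [0.6754 0.384  0.    ]
top oil_bottle 0.81 [418.2, 176.2] 1072 [ 0.6947 -0.3788  0.    ]
top spanner 0.83 [269.0, 152.3] 498 [0.7656 0.0122 0.    ]
wrist [ 0.2786 -0.5649  0.3738] [[ 0.3305 -0.9438  0.0002]
 [-0.9017 -0.3157  0.2954]
 [-0.2788 -0.0978 -0.9554]]
```

View pics/scene0.png

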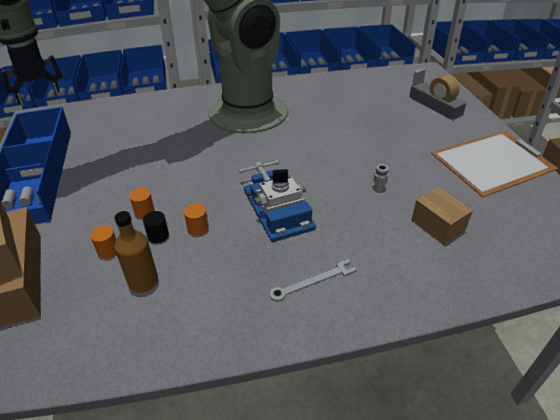

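View pics/top0.png

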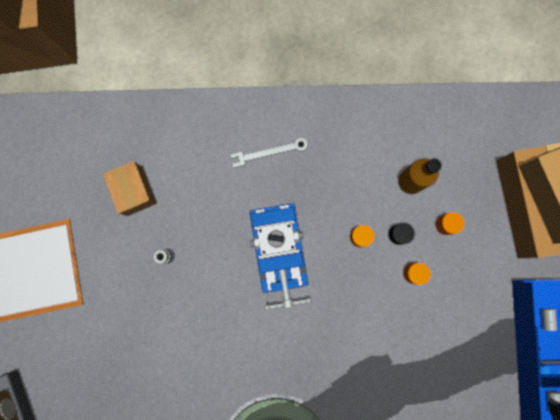

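View pics/wrist0.png

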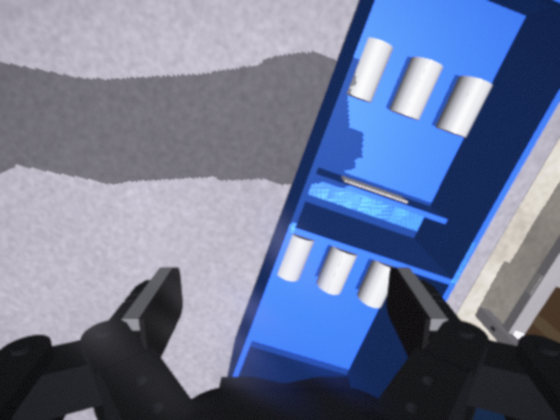

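```bash
python3 - <<'E'
import cv2,numpy as np
a=cv2.imread("pics/scene0.png")[150:250,235:325]; b=cv2.imread("pics/top0.png")[195:315,240:320]
a=cv2.resize(a,None,fx=5,fy=5,interpolation=cv2.INTER_CUBIC)[:480];b=cv2.resize(b,None,fx=4,fy=4,interpolation=cv2.INTER_CUBIC)
cv2.imwrite("pics/z.png",np.hstack([a[:480],b[:480]]))
E
```

```text
(no output)
```

View pics/z.png

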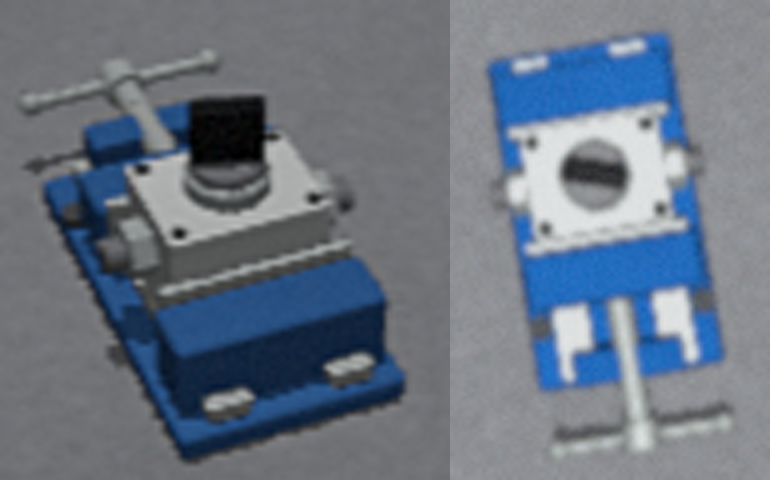

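```bash
python3 -m handwheel '[[1,-0.88,0,0,0,0],[1,-0.88,0,0,0,0],[1,-0.88,0,0,0,0],[1,-0.88,0,0,0,0],[1,-0.88,0,0,0,0],[1,-0.88,0,0,0,0],[1,-0.88,0,0,0,0],[1,-0.88,0,0,0,0]]'; python3 -m handwheel '[[1,-0.88,0,0,0,0],[1,-0.88,0,0,0,0],[1,-0.88,0,0,0,0],[1,-0.88,0,0,0,0],[1,-0.88,0,0,0,0],[1,-0.88,0,0,0,0],[1,-0.88,0,0,0,0],[1,-0.88,0,0,0,0]]'; python3 -m handwheel '[[1,-0.88,0,0,0,0],[1,-0.88,0,0,0,0],[0,0,0,0,0,0]]'
python3 - <<'E'
from h import *
p=bot.grab_frame("wrist"); cv2.imwrite("pics/w1.png",p["pixels"]); print(bot.observe())
for r in bot.trace(p,"knob_grip")[:2]: print(r["score"],r["point"],r["region"].sum(),atz(p,r["point"],.13))
E
```

```text
clock: 1.9
position: [0.338, -0.3564, 0.2314]
tool_rot: [3.141, -0.0, 0.338]
force: [0.3, 0.2, 0.4]
grip_width: 0.0855
clock: 2.9
position: [0.4684, -0.124, 0.2315]
tool_rot: [3.141, -0.0, 0.338]
force: [1.0, -0.3, -0.2]
grip_width: 0.0855
clock: 3.28
position: [0.5013, -0.0647, 0.2313]
tool_rot: [-3.141, -0.001, 0.341]
force: [-1.2, -0.2, -0.2]
grip_width: 0.0853
{'clock': 3.325, 'qpos': array([ 0.22252623,  0.34111021, -0.26352125,  1.90117404,  0.11009942,
        0.91322782, -1.32530697]), 'qd': array([ 0.0293369 , -0.00828872,  0.0187414 ,  0.01423982,  0.00289671,
       -0.00011161,  0.01157713]), 'joint_efforts': array([ -2.87930019, -70.63854218,  -3.57267514, -35.09498835,
        -0.13374137,  -0.09344168,  -0.42185876]), 'position': array([ 0.50064714, -0.06625068,  0.23121999]), 'tool_rot': array([-3.14140952e+00, -2.34507615e-06,  3.39406217e-01]), 'force': array([-0.5806848 , -0.3407719 ,  0.02382788]), 'moment': array([-0.0372435 ,  0.05892582,  0.00508351]), 'grip_width': 0.08497159699983506}
0.63 [223.1, 136.4] 2353 [ 0.53387186 -0.00896934  0.13      ]
```

```bash
python3 - <<'E'
from h import *
p=bot.grab_frame("wrist"); im=p["pixels"].copy(); m=bot.trace(p,"knob_grip")[0]["region"]
cs,_=cv2.findContours(m.astype(np.uint8),0,1); cv2.drawContours(im,cs,-1,(0,0,255),1); cv2.imwrite("pics/w2.png",im)
E
```

```text
(no output)
```

View pics/w2.png

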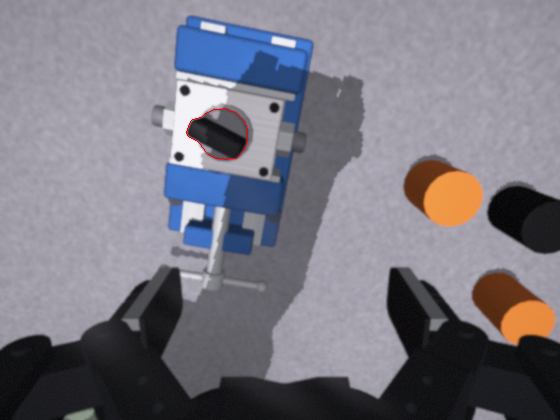

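```bash
python3 - <<'E'
from h import *
im=cv2.imread("pics/w1.png")[85:190,165:275]
im=cv2.convertScaleAbs(im,alpha=2.0,beta=20)
cv2.imwrite("pics/z2.png",cv2.resize(im,None,fx=5,fy=5,interpolation=cv2.INTER_CUBIC))
E
```

```text
(no output)
```

View pics/z2.png

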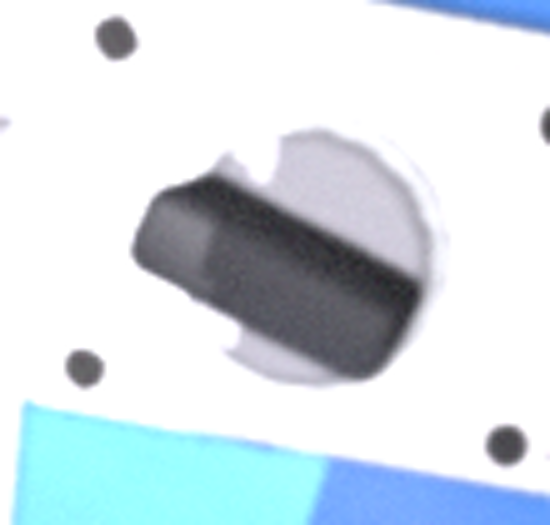

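```bash
python3 - <<'E'
from h import *
p=bot.grab_frame("wrist")
f=lambda x,y,z=.1385: atz(p,(165+x/5-.4,85+y/5-.4),z)
A,B,C,D=f(155,195),f(134,258),f(360,381),f(398,318)
for q in (A,B,C,D):print(q)
print("c",(A+B+C+D)/4, [np.degrees(np.arctan2(*(v)[1::-1])) for v in (D-A,C-B)], np.linalg.norm(D-A),np.linalg.norm(C-B))
bo=[f(116,38,.088),f(85,367,.088),f(507,446,.088)]
print(bo,(bo[0]+bo[2])/2)
e=f(25,402,.088)-f(548,490,.088); print(np.degrees(np.arctan2(e[1],e[0])))
p2=bot.grab_frame("top"); r=bot.trace(p2,"knob_grip")[0]; print(r["point"],atz(p2,r["point"],.125))
E
```

```text
[0.53619434 0.00581332 0.1385    ]
[0.52741067 0.00634259 0.1385    ]
[ 0.52160176 -0.02654222  0.1385    ]
[ 0.53139919 -0.0288691   0.1385    ]
c [ 0.52915149 -0.01081385  0.1385    ] [np.float64(-97.87174205806858), np.float64(-100.01763246719412)] 0.03501233514251803 0.03339392659847794
[array([0.54950741, 0.02799559, 0.088     ]), array([0.4982295 , 0.02001503, 0.088     ]), array([ 0.50850546, -0.04919104,  0.088     ])] [ 0.52900643 -0.01059772  0.088     ]
99.44831370080333Traceback (most recent call last):
  File "<stdin>", line 10, in <module>
IndexError: list index out of range
```

```bash
python3 -m handwheel '[[0.9,-0.856,0,0,0,0],[0.908,-0.856,0,0,0,0],[0,0,0,0,0,-0.0285],[0,0,0,0,0,-0.0285],[0,0,0,0,0,-0.0285],[0,0,0,0,0,-0.0285],[0,0,0,0,0,-0.0285],[0,0,0,0,0,-0.0285]]' ;  python3 -m handwheel '[[0,0,0,0,0,0],[0,0,0,0,0,0]]'
python3 - <<'E'
from h import *
o=bot.observe(); print(o["qpos"],o["moment"],o["position"],o["tool_rot"])
p=bot.grab_frame("wrist"); cv2.imwrite("pics/w3.png",p["pixels"])
E
```

```text
clock: 4.62
position: [0.5288, -0.0121, 0.2313]
tool_rot: [3.142, 0.0, 1.417]
force: [-0.2, 0.1, -0.2]
grip_width: 0.0853
clock: 4.88
position: [0.5289, -0.0119, 0.2313]
tool_rot: [-3.142, 0.0, 1.407]
force: [0.8, -0.7, -0.6]
grip_width: 0.0853
[ 0.30052901  0.40697475 -0.51315651  1.83306672  0.239085    0.96294744
 -0.4787002 ] [-0.00499836  0.05366276 -0.03433723] [ 0.52887108 -0.01190298  0.23131337] [-3.14156631e+00  8.41223843e-05  1.40743030e+00]
```

View pics/w3.png

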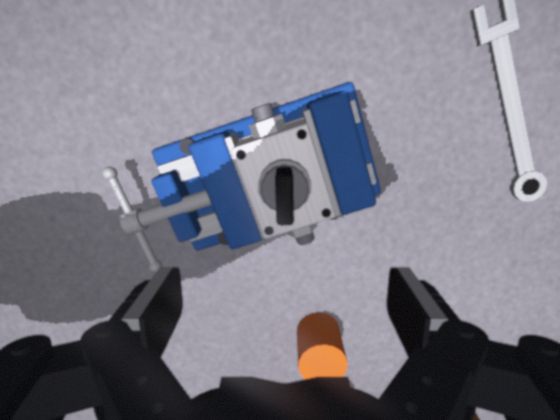

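```bash
python3 - <<'E'
from h import *
im=cv2.imread("pics/w3.png")[140:250,230:350]
cv2.imwrite("pics/z3.png",cv2.resize(cv2.convertScaleAbs(im,alpha=2.,beta=20),None,fx=5,fy=5,interpolation=cv2.INTER_CUBIC))
p=bot.grab_frame("wrist")
a=np.radians(80.6);u=np.array([np.cos(a),np.sin(a)]);v=np.array([-u[1],u[0]])
c=np.array([.529,-.0108])
print((proj(p,[np.r_[c+s*.019*u+t*.0065*v,.1385] for s,t in((1,1),(1,-1),(-1,-1),(-1,1))])-[230,140])*5)
E
```

```text
[[221.53280976 201.62906626]
 [316.04014229 201.67824989]
 [313.86603326 459.22273271]
 [223.56603258 459.1865059 ]]
```

View pics/z3.png

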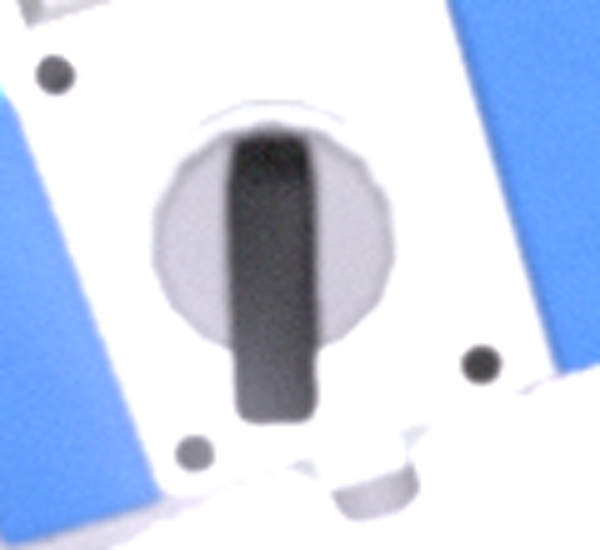

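```bash
python3 - <<'E'
from h import *
p=bot.grab_frame("wrist")
f=lambda x,y,z: atz(p,(230+x/5-.4,140+y/5-.4),z)
h=[f(55,75,.088),f(194,453,.088),f(481,365,.088)]
print(h,(h[0]+h[2])/2)
print("skirt",f(274,240,.1055), f(153,240,.1055)-f(394,240,.1055))
print("bar front",f(235,422,.1385),f(316,422,.1385))
c,d=ray(p,(280,210));print(c-bot.observe()["position"])
t=bot.grab_frame("top");s=bot.grab_frame("scene")
cv2.imwrite("pics/t3.png",t["pixels"]);cv2.imwrite("pics/s3.png",s["pixels"])
for q in(t,s):
  for r in bot.trace(q,"knob_grip")[:1]: print(r["point"],atz(q,r["point"],.125),r["score"])
E
```

```text
[array([0.49885459, 0.02326765, 0.088     ]), array([ 0.50967439, -0.04552191,  0.088     ]), array([ 0.56117751, -0.03755783,  0.088     ])] [ 0.53001605 -0.00714509  0.088     ]
skirt [ 0.53036513 -0.00548606  0.1055    ] [-0.03753636  0.0061584   0.        ]
bar front [ 0.52186313 -0.02268355  0.1385    ] [ 0.53329075 -0.02455916  0.1385    ]
[0.01233976 0.07425789 0.1425198 ]
[281.8, 179.9] [ 0.5513723  -0.00634011  0.125     ] 0.66
```

```bash
python3 -m handwheel '[[0.12,0,0.8,0,0,0],[0,0,0.8,0,0,0],[0,0,0.8,0,0,0],[0,0,0,0,0,0],[0,0,0,0,0,0]]' 
python3 - <<'E'
from h import *
o=bot.observe(); print(o["qpos"],o["moment"],o["position"],o["tool_rot"])
p=bot.grab_frame("wrist"); cv2.imwrite("pics/w4.png",p["pixels"])
E
```

```text
clock: 5.85
position: [0.5297, -0.0085, 0.172]
tool_rot: [3.141, -0.0, 1.412]
force: [0.0, -0.3, 0.4]
grip_width: 0.0856
[ 0.26896609  0.48351749 -0.48790081  1.89114188  0.29761713  0.83787768
 -0.53127391] [-0.05738071 -0.02300393 -0.02646106] [ 0.52972676 -0.00850662  0.17199117] [ 3.14095514e+00 -2.01638920e-04  1.41205552e+00]
```

View pics/w4.png

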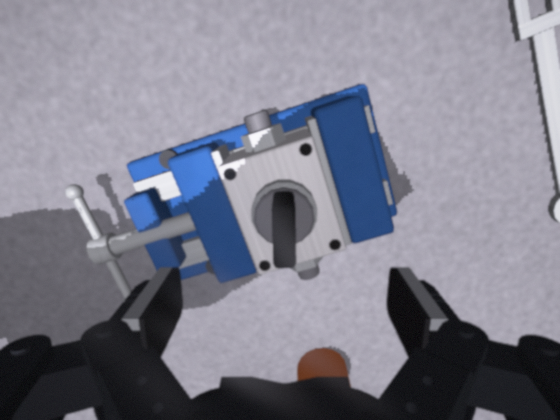

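```bash
python3 -m handwheel '[[0,0,0.8,0,0,0],[0,0,0.8,0,0,0],[0,0,0.8,0,0,0],[0,0,0,0,0,0]]'; python3 -m handwheel '[[0,0,0,0,0,0],[0,0,0,0,0,0],[0,0,0,0,0,0],[0,0,0,0,0,0]]' 1 20
python3 - <<'E'
from h import *
o=bot.observe(); print(o["qpos"],o["moment"],o["position"],o["tool_rot"],o["force"],o["grip_width"])
E
```

```text
clock: 6.4
position: [0.5291, -0.0086, 0.1111]
tool_rot: [-3.141, 0.0, 1.412]
force: [-0.7, -0.6, 0.7]
grip_width: 0.0852
clock: 6.9
position: [0.5295, -0.0086, 0.1116]
tool_rot: [3.141, -0.0, 1.412]
force: [-1.6, 0.9, 5.7]
grip_width: 0.0125
[ 0.23370408  0.57045186 -0.44635222  1.93636583  0.36421311  0.71360785
 -0.58842866] [ 0.16834394  0.26527742 -0.11453953] [ 0.52949899 -0.00862431  0.11156615] [ 3.14124205e+00 -5.31872005e-05  1.41208671e+00] [-1.6066825   0.92569315  5.73510537] 0.012540407258733307
```

```bash
cat > ob.py <<'E'
from h import *
import sys
np.set_printoptions(precision=4,suppress=True)
n=int(sys.argv[1]) if len(sys.argv)>1 else 1
L=[]
for i in range(n):
    o=bot.observe(); L.append(np.r_[np.degrees(o["tool_rot"][2]),o["moment"],o["force"],o["joint_efforts"][6]])
    if i<n-1: bot.grab_frame("wrist")
L=np.mean(L,0)
print("t%.2f yaw %.2f M %s F %s e7 %.3f q %s pos %s g %.4f"%(o["clock"],L[0],L[1:4].round(3),L[4:7].round(1),L[7],o["qpos"].round(2),o["position"],o["grip_width"]))
E
python3 -m handwheel '[[0,0,-0.04,0,0,0],[0,0,-0.04,0,0,0],[0,0,0,0,0,0],[0,0,0,0,0,0]]' 1 60 >/dev/null; python3 ob.py 3
```

```text
t7.50 yaw 80.90 M [ 0.099 -2.028 -0.258] F [  8.5   1.  -28.1] e7 0.257 q [ 0.23  0.57 -0.45  1.94  0.36  0.72 -0.59] pos [ 0.5292 -0.0086  0.1121] g 0.0118
```

```bash

python3 -m handwheel '[[0,0,0.06,0,0,0],[0,0,0,0,0,0],[0,0,0,0,0,0]]'  >/dev/null; python3 ob.py 3;python3 -m handwheel '[[0,0,0,0,0,0.007],[0,0,0,0,0,0]]'  >/dev/null; python3 ob.py 1;python3 -m handwheel '[[0,0,0,0,0,0.007],[0,0,0,0,0,0]]'  >/dev/null; python3 ob.py 1
```

```text
t7.97 yaw 80.91 M [ 0.081 -0.435 -0.194] F [ 2.   0.3 -4.2] e7 0.184 q [ 0.23  0.57 -0.45  1.94  0.36  0.71 -0.59] pos [ 0.5294 -0.0086  0.1118] g 0.0118
t8.22 yaw 78.32 M [ 0.072 -0.361 -0.112] F [ 1.4  0.2 -4.7] e7 -0.489 q [ 0.23  0.57 -0.43  1.94  0.35  0.71 -0.63] pos [ 0.5293 -0.0086  0.1118] g 0.0115
t8.47 yaw 75.82 M [ 0.001 -0.16   0.066] F [ 0.5  0.4 -4. ] e7 -0.678 q [ 0.22  0.57 -0.42  1.94  0.35  0.71 -0.66] pos [ 0.5293 -0.0086  0.1118] g 0.0114
```

```bash

python3 -m handwheel '[[0,0,0,0,0,0.0139],[0,0,0,0,0,0.0139],[0,0,0,0,0,0]]'  >/dev/null; python3 ob.py 1;python3 -m handwheel '[[0,0,0,0,0,0.0139],[0,0,0,0,0,0.0139],[0,0,0,0,0,0]]'  >/dev/null; python3 ob.py 1;python3 -m handwheel '[[0,0,0,0,0,0.0139],[0,0,0,0,0,0.0139],[0,0,0,0,0,0]]'  >/dev/null; python3 ob.py 1
```

```text
t8.85 yaw 65.89 M [ 0.22   0.493 -0.25 ] F [-2.2  0.4  0.1] e7 -1.197 q [ 0.18  0.56 -0.38  1.94  0.31  0.7  -0.8 ] pos [ 0.5291 -0.0085  0.1118] g 0.0122
t9.22 yaw 56.02 M [0.512 0.978 0.071] F [-4.1  2.5  0.2] e7 -1.367 q [ 0.15  0.55 -0.33  1.94  0.27  0.69 -0.94] pos [ 0.5289 -0.0084  0.1118] g 0.0113
t9.60 yaw 46.03 M [0.716 1.433 0.071] F [-6.2  3.9  2.3] e7 -1.153 q [ 0.12  0.55 -0.29  1.94  0.24  0.68 -1.08] pos [ 0.5287 -0.0082  0.1117] g 0.0119
```

```bash

python3 -m handwheel '[[0,-0.04,0,0,0,0.0139],[0,0,0,0,0,0.0139],[0,0,0,0,0,0]]'  >/dev/null; python3 ob.py 1;python3 -m handwheel '[[0,0,0,0,0,0.0139],[0,0,0,0,0,0]]'  >/dev/null; python3 ob.py 2;python3 -m handwheel '[[0,0,0,0,0,0.0056],[0,0,0,0,0,0]]'  >/dev/null; python3 ob.py 2
```

```text
t9.97 yaw 36.03 M [ 0.147  0.868 -0.264] F [-4.8  0.7  0.4] e7 -1.081 q [ 0.08  0.55 -0.24  1.95  0.2   0.67 -1.22] pos [ 0.5285 -0.0079  0.1118] g 0.0119
t10.28 yaw 31.08 M [0.313 1.074 0.006] F [-4.3  1.3 -0.5] e7 -0.752 q [ 0.06  0.54 -0.22  1.95  0.18  0.67 -1.29] pos [ 0.5284 -0.0078  0.1117] g 0.0119
t10.57 yaw 29.07 M [0.518 1.188 0.043] F [-5.4  2.4  0.4] e7 -0.338 q [ 0.06  0.54 -0.21  1.95  0.17  0.67 -1.32] pos [ 0.5284 -0.0078  0.1117] g 0.0119
```

```bash

python3 -m handwheel '[[0,-0.03,0,0,0,0.0056],[0,0,0,0,0,0]]'  >/dev/null; python3 ob.py 2;python3 -m handwheel '[[0,0,0,0,0,0.0056],[0,0,0,0,0,0]]'  >/dev/null; python3 ob.py 2;
```

```text
t10.88 yaw 26.88 M [-0.486  0.743  0.021] F [-3.4 -1.6 -0.8] e7 -0.312 q [ 0.05  0.54 -0.2   1.95  0.17  0.67 -1.35] pos [ 0.5283 -0.0076  0.1118] g 0.0120
t11.18 yaw 24.77 M [-0.856  0.758  0.082] F [-3.1 -3.1 -0.8] e7 -0.366 q [ 0.04  0.54 -0.19  1.95  0.16  0.67 -1.38] pos [ 0.5282 -0.0075  0.1118] g 0.0119
```

```bash

python3 -m handwheel '[[0,0,0,0,0,0],[0,0,0,0,0,0]]'  >/dev/null; python3 ob.py 4; python3 - <<'E'
from h import *
p=bot.grab_frame("wrist"); cv2.imwrite("pics/w5.png",p["pixels"])
E
```

```text
t11.57 yaw 24.80 M [-0.936  0.776  0.072] F [-3.1 -4.6 -1.3] e7 -0.044 q [ 0.04  0.54 -0.19  1.95  0.16  0.67 -1.38] pos [ 0.5282 -0.0075  0.1118] g 0.0120
```

View pics/w5.png

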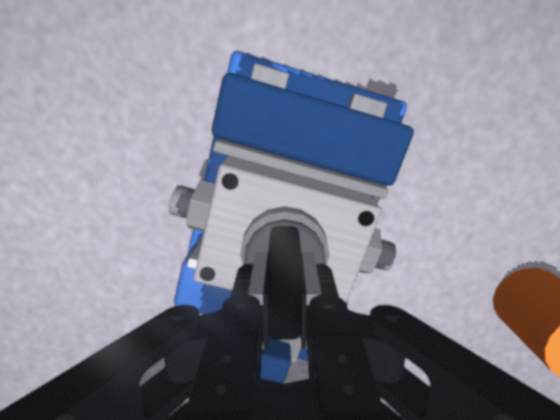

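```bash

python3 -m handwheel '[[0,0,0,0,0,0.0069],[0,0,0,0,0,0]]'  >/dev/null; python3 ob.py 3;python3 -m handwheel '[[0,0,0,0,0,0.0069],[0,0,0,0,0,0]]'  >/dev/null; python3 ob.py 3;python3 -m handwheel '[[0,0,0,0,0,0.0069],[0,0,0,0,0,0]]'  >/dev/null; python3 ob.py 3;
```

```text
t11.97 yaw 22.20 M [-0.884  0.896 -0.176] F [-3.6 -3.7 -0.3] e7 -0.070 q [ 0.03  0.54 -0.18  1.95  0.15  0.66 -1.42] pos [ 0.5282 -0.0074  0.1118] g 0.0117
t12.32 yaw 19.70 M [-0.88   0.91  -0.246] F [-4.1 -3.6 -0.5] e7 0.023 q [ 0.02  0.54 -0.16  1.95  0.14  0.66 -1.45] pos [ 0.5282 -0.0074  0.1118] g 0.0118
t12.68 yaw 17.24 M [-0.812  0.917 -0.056] F [-3.5 -3.4 -0.5] e7 -0.161 q [ 0.02  0.54 -0.15  1.95  0.13  0.66 -1.49] pos [ 0.5282 -0.0073  0.1118] g 0.0119
```

```bash

python3 -m handwheel '[[0,0,0,0,0,0.0069],[0,0,0,0,0,0]]'  >/dev/null; python3 ob.py 3;python3 -m handwheel '[[0,0,0,0,0,0.0056],[0,0,0,0,0,0]]'  >/dev/null; python3 ob.py 3
```

```text
t13.03 yaw 14.74 M [-0.748  0.988  0.098] F [-4.5 -3.2 -0.2] e7 -0.301 q [ 0.01  0.54 -0.14  1.95  0.12  0.66 -1.52] pos [ 0.5282 -0.0072  0.1118] g 0.0118
t13.38 yaw 12.73 M [-0.707  0.986  0.094] F [-4.2 -3.2 -0.3] e7 -0.255 q [-0.    0.54 -0.13  1.95  0.11  0.66 -1.55] pos [ 0.5282 -0.0072  0.1118] g 0.0118
```

```bash

python3 -m handwheel '[[0,0,0,0,0,0.0139],[0,0,0,0,0,0.0111],[0,0,0,0,0,0]]'  >/dev/null; python3 ob.py 2;python3 -m handwheel '[[0,0,0,0,0,0.0083],[0,0,0,0,0,0]]'  >/dev/null; python3 ob.py 2;python3 -m handwheel '[[0,0,0,0,0,0.0056],[0,0,0,0,0,0]]'  >/dev/null; python3 ob.py 3
```

```text
t13.80 yaw 3.77 M [-0.273  1.192 -0.22 ] F [-5.7 -1.7 -0.4] e7 -0.431 q [-0.03  0.54 -0.09  1.95  0.08  0.65 -1.67] pos [ 0.5282 -0.007   0.1118] g 0.0116
t14.10 yaw 0.85 M [-0.157  1.221  0.103] F [-4.9 -1.1 -0.1] e7 -0.520 q [-0.04  0.54 -0.08  1.95  0.06  0.65 -1.71] pos [ 0.5282 -0.0069  0.1118] g 0.0116
t14.45 yaw -1.19 M [-0.053  1.261  0.298] F [-4.8 -0.4  0.4] e7 -0.472 q [-0.05  0.54 -0.07  1.95  0.06  0.65 -1.74] pos [ 0.5282 -0.0069  0.1118] g 0.0116
```

```bash

python3 -m handwheel '[[0,0,0,0,0,0.0022],[0,0,0,0,0,0]]'  >/dev/null; python3 ob.py 4
```

```text
t14.85 yaw -1.96 M [-0.039  1.249  0.393] F [-5.6  0.2  0.2] e7 -0.438 q [-0.05  0.54 -0.06  1.95  0.05  0.65 -1.75] pos [ 0.5282 -0.0069  0.1118] g 0.0119
```

```bash

python3 -m handwheel '[[0,0,0,0,0,-0.0218],[0,0,0,0,0,-0.0218],[0,0,0,0,0,-0.0218],[0,0,0,0,0,-0.0218],[0,0,0,0,0,-0.0218]]'  >/dev/null; python3 ob.py 1;python3 -m handwheel '[[0,0,0,0,0,-0.0218],[0,0,0,0,0,-0.0218],[0,0,0,0,0,-0.0218],[0,0,0,0,0,-0.0218],[0,0,0,0,0,-0.0218],[0,0,0,0,0,0],[0,0,0,0,0,0]]'  >/dev/null; python3 ob.py 4
```

```text
t15.47 yaw 37.45 M [-1.081  0.667 -0.039] F [-3.2 -5.8 -5. ] e7 -2.747 q [ 0.09  0.55 -0.25  1.95  0.21  0.67 -1.21] pos [ 0.5284 -0.0078  0.1118] g 0.0120
t16.50 yaw 76.42 M [-1.906 -0.657  0.128] F [ 3.3 -8.3 -6.4] e7 -0.090 q [ 0.22  0.57 -0.43  1.94  0.35  0.71 -0.66] pos [ 0.5293 -0.0083  0.1119] g 0.0117
```

```bash

python3 -m handwheel '[[0,0,0,0,0,-0.003],[0,0,0,0,0,0],[0,0,0,0,0,0]]'  >/dev/null; python3 ob.py 3
```

```text
t16.98 yaw 77.50 M [-1.907 -0.716  0.018] F [ 3.3 -8.7 -5.9] e7 -0.003 q [ 0.22  0.57 -0.43  1.94  0.35  0.71 -0.64] pos [ 0.5293 -0.0083  0.1119] g 0.0119
```

```bash

python3 -m handwheel '[[0,0,0,0,0,0],[0,0,0,0,0,0],[0,0,0,0,0,0]]' -1 ; python3 ob.py 2; python3 -m handwheel '[[0,0,-1,0,0,0],[0,0,-1,0,0,0],[0,0,-1,0,0,0],[0,0,-1,0,0,0],[0,0,-0.8,0,0,0],[0,0,0,0,0,0]]'; python3 ob.py; python3 - <<'E'
from h import *
p=bot.grab_frame("wrist"); cv2.imwrite("pics/w6.png",p["pixels"])
E
```

```text
clock: 17.35
position: [0.5285, -0.0069, 0.1119]
tool_rot: [3.141, -0.0, 1.354]
force: [0.4, -0.3, -0.2]
grip_width: 0.0657
t17.40 yaw 77.60 M [ 0.016  0.008 -0.   ] F [ 0.4 -0.3  0.2] e7 -0.007 q [ 0.22  0.57 -0.43  1.94  0.35  0.71 -0.64] pos [ 0.5285 -0.0071  0.1119] g 0.0725
clock: 18.15
position: [0.529, -0.0071, 0.233]
tool_rot: [3.139, -0.001, 1.354]
force: [-0.3, -0.0, -0.6]
grip_width: 0.0853
t18.15 yaw 77.59 M [-0.005 -0.004 -0.007] F [-0.3 -0.  -0.6] e7 0.276 q [ 0.29  0.4  -0.5   1.83  0.23  0.96 -0.54] pos [ 0.529  -0.0071  0.233 ] g 0.0853
```

View pics/w6.png

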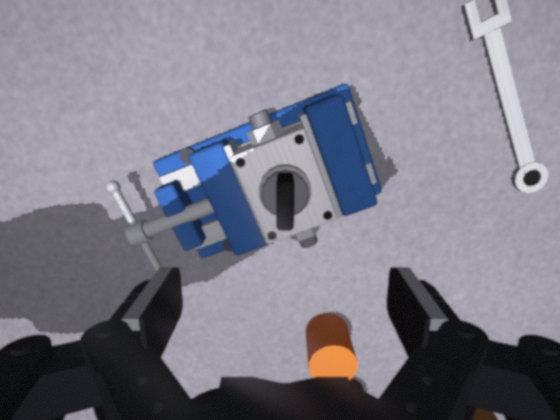

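```bash

python3 -m handwheel '[[-1,0.4,0,0,0,0],[-1,0.4,0,0,0,0],[-1,0.4,0,0,0,0],[-1,0.4,0,0,0,0],[-1,0.4,0,0,0,0],[-1,0.4,0,0,0,0],[-1,0.4,0,0,0,0],[-1,0.4,0,0,0,0]]'; python3 -m handwheel '[[-1,0,0,0,0,0],[-1,0,0,0,0,0],[0,0,0,0,0,0],[0,0,0,0,0,0]]';  python3 - <<'E'
from h import *
p=bot.grab_frame("wrist"); cv2.imwrite("pics/w7.png",p["pixels"])
for r in bot.trace(p,"cap_mid"): print(r["score"],r["point"],atz(p,r["point"],.05))
E
```

```text
clock: 19.2
position: [0.5632, -0.2205, 0.2306]
tool_rot: [-3.14, -0.0, 1.354]
force: [0.2, 0.7, 0.0]
grip_width: 0.0856
clock: 19.7
position: [0.5527, -0.2679, 0.2311]
tool_rot: [-3.141, -0.001, 1.355]
force: [-0.5, 0.1, -0.5]
grip_width: 0.0855
0.81 [284.3, 226.2] [ 0.54287473 -0.31372641  0.05      ]
0.76 [257.2, 133.3] [ 0.53821018 -0.22054423  0.05      ]
0.6 [329.1, 322.3] [ 0.56618156 -0.43146144  0.05      ]
0.56 [205.0, 271.6] [ 0.45290903 -0.34464885  0.05      ]
```

View pics/w7.png

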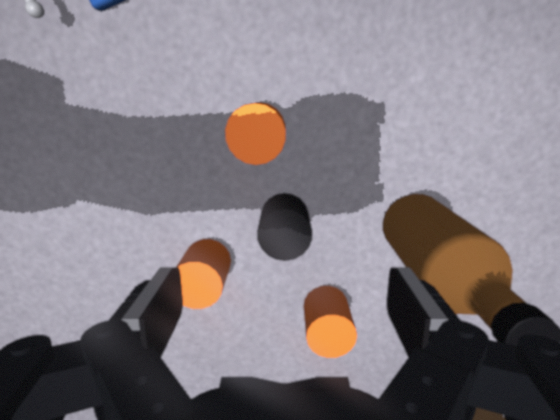

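```bash
python3 - <<'E'
from h import *
p=bot.grab_frame("wrist"); rs=bot.trace(p,"cap_mid"); 
g=p["pixels"]
z=cv2.resize(cv2.convertScaleAbs(g[185:270,240:330],alpha=3,beta=30),None,fx=6,fy=6,interpolation=cv2.INTER_CUBIC); cv2.imwrite("pics/z7.png",z)
m=rs[0]["region"]; ys,xs=np.where(m); print(xs.min(),xs.max(),ys.min(),ys.max())
# fit: project cylinder silhouette vs mask
from scipy.optimize import minimize
def sil(c):
    a=np.linspace(0,2*np.pi,60)
    P=np.concatenate([np.c_[c[0]+.027*np.cos(a),c[1]+.027*np.sin(a),0*a+h] for h in(0,.06)])
    im=np.zeros(m.shape,np.uint8); hull=cv2.convexHull(proj(p,P).astype(np.float32)); cv2.fillConvexPoly(im,np.round(hull*16).astype(np.int32),1,shift=4); return im
f=lambda c:(sil(c).astype(bool)^m).sum()
r=minimize(f,[.543,-.314],method="Nelder-Mead",options=dict(initial_simplex=[[.543,-.314],[.548,-.314],[.543,-.309]])); print(r.x,r.fun,m.sum())
o=bot.observe(); print(o["position"],o["tool_rot"])
E
```

```text
226 285 102 164
[ 0.543 -0.309] 6072.0 2935
[ 0.55298595 -0.26786659  0.23167198] [-3.14148868e+00 -2.29034516e-04  1.35536285e+00]
```

View pics/z7.png

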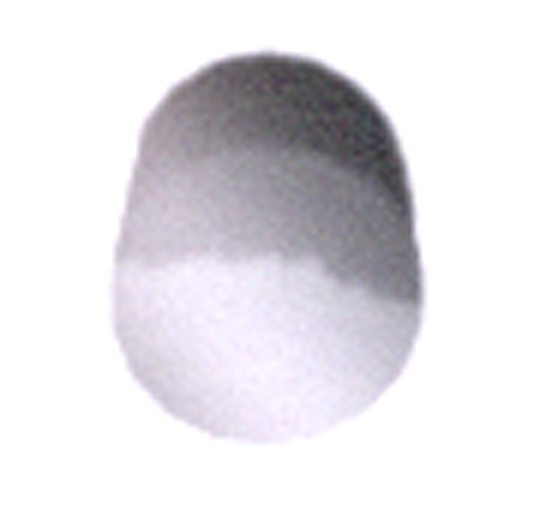

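```bash
cat > capfit.py <<'E'
from h import *
from scipy.optimize import minimize
def fit(p,c0,z0=0.):
    g=p["pixels"].astype(int)
    tgt=proj(p,[c0[0],c0[1],z0+.05])[0]
    rs=[r for r in bot.trace(p,"cap_mid") if np.median((g.max(2)-g.min(2))[r["region"]])<40]
    r=min(rs,key=lambda r:np.hypot(*(np.array(r["point"])-tgt))); m=r["region"]
    def sil(c):
        a=np.linspace(0,2*np.pi,60)
        P=np.concatenate([np.c_[c[0]+.027*np.cos(a),c[1]+.027*np.sin(a),0*a+h] for h in(z0,z0+.06)])
        im=np.zeros(m.shape,np.uint8); hull=cv2.convexHull(proj(p,P).astype(np.float32)); cv2.fillConvexPoly(im,np.round(hull*16).astype(np.int32),1,shift=4); return im
    f=lambda c:(sil(c).astype(bool)^m).sum()
    s=minimize(f,c0,method="Nelder-Mead",options=dict(initial_simplex=[c0,[c0[0]+.005,c0[1]],[c0[0],c0[1]+.005]]))
    return s.x,s.fun,m.sum(),r["point"]
E
python3 - <<'E'
from capfit import *
print(fit(bot.grab_frame("wrist"),[.543,-.312]))
for n in("top","scene"):
  try: print(n,fit(bot.grab_frame(n),[.543,-.312]))
  except Exception as e: print(n,e)
E
```

```text
(array([ 0.54184858, -0.31903565]), np.float64(223.0), np.int64(2918), [282.6, 225.6])
top (array([ 0.54807812, -0.31282031]), np.float64(408.0), np.int64(112), [393.3, 232.7])
scene (array([ 0.53989453, -0.31852344]), np.float64(94.0), np.int64(629), [157.5, 228.2])
```

```bash

python3 -m handwheel '[[0,0,0,0,0,0.0174],[0,0,0,0,0,0.0173],[-1,0.21,1,0,0,0],[-1,0.21,1,0,0,0],[-0.05,0,0.8,0,0,0],[0,0,0,0,0,0],[0,0,0,0,0,0]]';  python3 - <<'E'
from capfit import *
p=bot.grab_frame("wrist"); cv2.imwrite("pics/w8.png",p["pixels"])
o=bot.observe(); print(o["position"],o["tool_rot"])
print(fit(p,[.541,-.319]))
E
```

```text
clock: 21.08
position: [0.5413, -0.3192, 0.1627]
tool_rot: [3.141, -0.0, 1.137]
force: [0.2, -0.4, 0.5]
grip_width: 0.0857
[ 0.54138865 -0.31928267  0.162884  ] [ 3.14019014e+00 -1.03644151e-04  1.13691606e+00]
(array([ 0.54230822, -0.31849225]), np.float64(217.0), np.int64(4690), [282.5, 196.3])
```

View pics/w8.png

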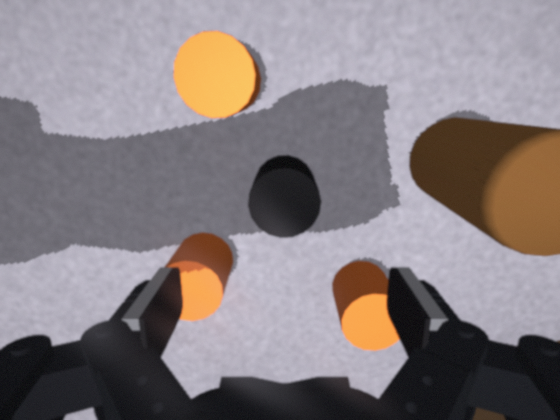

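```bash

python3 -m handwheel '[[0,0,0.94,0,0,0],[0,0,0.94,0,0,0],[0,0,0.94,0,0,0],[0,0,0.94,0,0,0],[0,0,0.94,0,0,0],[0,0,0.94,0,0,0],[0,0,0,0,0,0]]'; python3 ob.py; python3 -m handwheel '[[0,0,0,0,0,0],[0,0,0,0,0,0],[0,0,0,0,0,0],[0,0,0,0,0,0]]' 1 25; python3 ob.py 2;  python3 - <<'E'
from h import *
p=bot.grab_frame("wrist"); cv2.imwrite("pics/w9.png",p["pixels"])
E
```

```text
clock: 22.05
position: [0.5404, -0.319, 0.0202]
tool_rot: [-3.14, -0.0, 1.137]
force: [-0.4, -0.2, 0.7]
grip_width: 0.0858
t22.05 yaw 65.13 M [-0.011 -0.043 -0.004] F [-0.4 -0.2  0.7] e7 -0.215 q [ 0.63  0.81 -0.29  1.71  0.33  0.67 -0.27] pos [ 0.5404 -0.319   0.0202] g 0.0858
clock: 22.55
position: [0.5414, -0.3198, 0.0223]
tool_rot: [3.14, 0.0, 1.136]
force: [-1.2, 1.2, 8.6]
grip_width: 0.0544
t22.60 yaw 65.10 M [ 0.242  0.369 -0.009] F [-1.1  1.2  9.1] e7 0.009 q [ 0.63  0.81 -0.29  1.71  0.33  0.67 -0.27] pos [ 0.5414 -0.3199  0.0223] g 0.0544
```

View pics/w9.png

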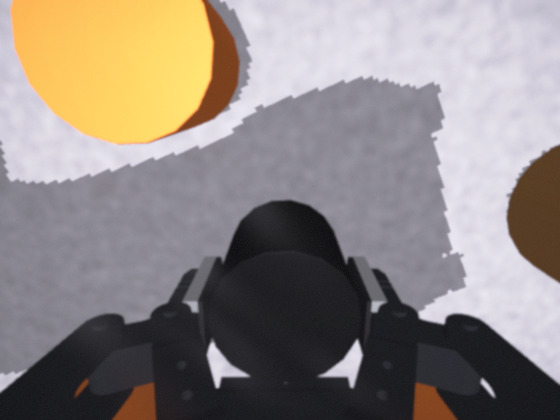

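```bash

python3 -m handwheel '[[0,0,-0.4,0,0,0],[0,0,-0.9,0,0,0],[0,0,-0.9,0,0,0],[0,0,-1,0,0,0],[0,0,-1,0,0,0],[0,0,-1,0,0,0],[0,0,-1,0,0,0],[0,0,-1,0,0,0]]' 1 30; python3 -m handwheel '[[0.925,-0.475,0,0,0,0],[0.925,-0.475,0,0,0,0],[0.925,-0.475,0,0,0,0],[0.925,-0.475,0,0,0,0],[0.925,-0.475,0,0,0,0],[0.925,-0.475,0,0,0,0]]'; python3 -m handwheel '[[0.925,-0.475,0,0,0,0],[0.925,-0.475,0,0,0,0],[0.925,-0.475,0,0,0,0],[0.925,-0.475,0,0,0,0],[0.925,-0.475,0,0,0,0],[0.925,-0.475,0,0,0,0],[0,0,0,0,0,0],[0,0,0,0,0,0]]'; python3 ob.py; python3 - <<'E'
from h import *
for n in("wrist","scene","top"):
  p=bot.grab_frame(n); cv2.imwrite("pics/%s10.png"%n,p["pixels"])
E
```

```text
clock: 23.65
position: [0.5407, -0.3195, 0.2027]
tool_rot: [3.141, 0.0, 1.136]
force: [-0.1, 0.7, -0.5]
grip_width: 0.054
clock: 24.4
position: [0.5344, -0.1628, 0.2018]
tool_rot: [3.141, 0.0, 1.136]
force: [0.4, -0.6, -0.7]
grip_width: 0.0537
clock: 25.4
position: [0.5283, -0.0084, 0.2014]
tool_rot: [3.141, 0.0, 1.136]
force: [0.4, 0.4, 0.0]
grip_width: 0.0541
t25.40 yaw 65.09 M [ 0.002  0.006 -0.013] F [0.4 0.4 0. ] e7 -0.058 q [ 0.23  0.43 -0.43  1.87  0.23  0.89 -0.75] pos [ 0.5283 -0.0084  0.2014] g 0.0541
```

View pics/wrist10.png

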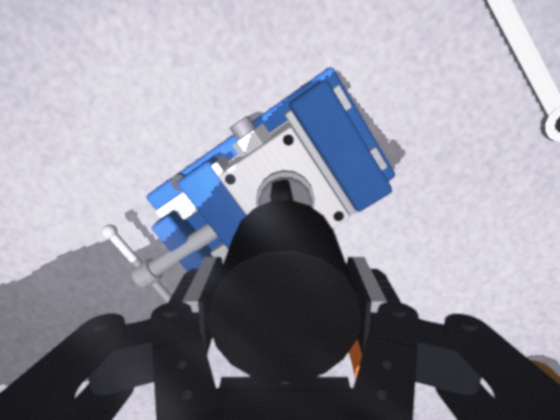

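View pics/scene10.png

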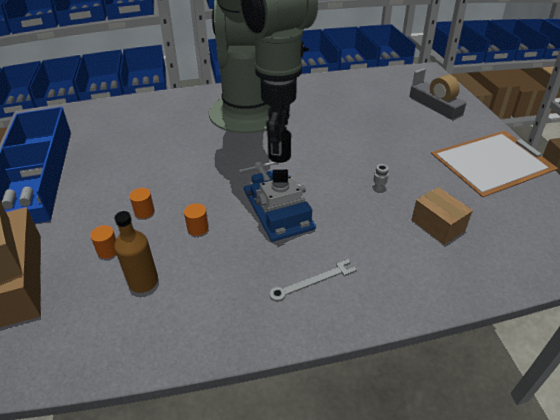

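```bash
python3 - <<'E'
from h import *
o=bot.observe(); T=o["position"]; y=o["tool_rot"][2]; u=np.array([np.cos(y),np.sin(y)]); v=np.array([u[1],-u[0]])
p=bot.grab_frame("wrist")
for d in (-.004,0,.004):
    c=T[:2]+d*u; zr=T[2]-.0223
    print(d,[proj(p,np.r_[c+s*.027*u+t*.027*v,z])[0].round(1) for s,t,z in((1,0,zr),(1,0,zr+.06),(-1,0,zr+.06),(0,1,zr+.06),(0,-1,zr+.06))])
# knob skirt in the same view
k=np.array([.529,-.007]); print("skirt top/bot", [proj(p,np.r_[k+s*.0195*u,.1055])[0].round(1) for s in(1,-1)],"hole etc")
for c in ("pics/wrist10.png",):
    im=cv2.imread(c)[160:400,190:380]; cv2.imwrite("pics/z10.png",cv2.resize(cv2.convertScaleAbs(im,alpha=3,beta=20),None,fx=3,fy=3)[:600])
E
```

```text
-0.004 [array([283.7, 207.4]), array([283.5, 262.6]), array([283.7, 394.5]), array([360.6, 332.5]), array([206.6, 332.7])]
0 [array([283.6, 199.6]), array([283.5, 251.5]), array([283.7, 385.7]), array([361.3, 322.7]), array([205.9, 322.9])]
0.004 [array([283.6, 191.7]), array([283.5, 240.1]), array([283.7, 376.8]), array([362. , 312.7]), array([205.2, 312.9])]
skirt top/bot [array([283.6, 177.7]), array([283.7, 230.2])] hole etc
```

View pics/z10.png

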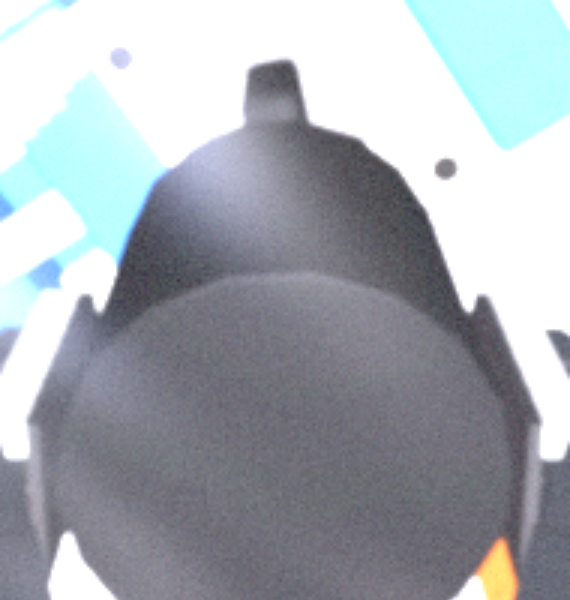

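```bash
python3 - <<'E'
from h import *
o=bot.observe(); T=o["position"]; y=o["tool_rot"][2]; u=np.array([np.cos(y),np.sin(y)]); v=np.array([u[1],-u[0]])
p=bot.grab_frame("wrist"); k=np.array([.529,-.007])
im=p["pixels"].copy()
for r,z,col in((.0195,.1055,(0,0,255)),(.022,.0995,(0,255,0)),(.022,.088,(255,255,0))):
    a=np.linspace(0,2*np.pi,100); P=proj(p,np.c_[k[0]+r*np.cos(a),k[1]+r*np.sin(a),0*a+z])
    cv2.polylines(im,[np.round(P*16).astype(np.int32)],True,col,1,shift=4)
im=im[130:230,220:350]
a=p["pixels"][130:230,220:350]
cv2.imwrite("pics/z11.png",cv2.resize(np.hstack([im,a]),None,fx=3,fy=3,interpolation=cv2.INTER_CUBIC))
E
```

```text
(no output)
```

View pics/z11.png

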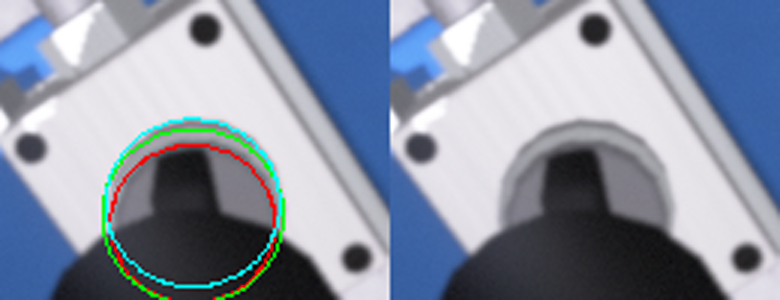

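```bash

python3 -m handwheel '[[0.05,0.016,0.4,0,0,0],[0,0,0.7,0,0,0],[0,0,0.7,0,0,0],[0,0,0.6,0,0,0],[0,0,0,0,0,0],[0,0,0,0,0,0]]'; python3 ob.py 2; python3 -m handwheel '[[0,0,0.3,0,0,0],[0,0,0.3,0,0,0],[0,0,0.3,0,0,0],[0,0,0,0,0,0]]'; python3 ob.py 2
```

```text
clock: 26.4
position: [0.5293, -0.0067, 0.141]
tool_rot: [3.141, -0.0, 1.136]
force: [-0.3, -0.2, 0.8]
grip_width: 0.0539
t26.45 yaw 65.11 M [-0.017  0.035  0.01 ] F [0.1 0.3 0.5] e7 -0.014 q [ 0.2   0.52 -0.4   1.92  0.29  0.76 -0.8 ] pos [ 0.5295 -0.0068  0.1412] g 0.0541
clock: 26.95
position: [0.5288, -0.0068, 0.1176]
tool_rot: [-3.141, 0.0, 1.136]
force: [0.1, -0.1, -0.2]
grip_width: 0.054
t27.00 yaw 65.12 M [ 0.019 -0.003  0.   ] F [-0.   0.  -0.1] e7 -0.092 q [ 0.19  0.55 -0.39  1.94  0.31  0.71 -0.82] pos [ 0.529  -0.0068  0.118 ] g 0.0541
```

```bash

python3 -m handwheel '[[0,0,0.1,0,0,0],[0,0,0.1,0,0,0],[0,0,0.08,0,0,0],[0,0,0,0,0,0]]'; python3 ob.py 2; python3 -m handwheel '[[0,0,0.03,0,0,0],[0,0,0,0,0,0]]'; python3 ob.py 2
```

```text
clock: 27.5
position: [0.5291, -0.0069, 0.1112]
tool_rot: [-3.141, 0.0, 1.136]
force: [0.0, 1.2, -0.3]
grip_width: 0.0544
t27.55 yaw 65.11 M [-0.018  0.026 -0.   ] F [ 0.5  0.1 -0.2] e7 -0.025 q [ 0.19  0.56 -0.38  1.94  0.32  0.7  -0.82] pos [ 0.5291 -0.0069  0.1113] g 0.0544
clock: 27.8
position: [0.5292, -0.0068, 0.1106]
tool_rot: [3.142, -0.0, 1.136]
force: [0.5, -0.5, -0.0]
grip_width: 0.0542
t27.85 yaw 65.11 M [-0.009  0.014 -0.001] F [ 0.1 -0.3 -0.7] e7 -0.008 q [ 0.18  0.56 -0.38  1.94  0.32  0.7  -0.82] pos [ 0.5292 -0.0068  0.1106] g 0.0538
```

```bash

python3 -m handwheel '[[0,0,0.04,0,0,0],[0,0,0,0,0,0]]'; python3 ob.py 2;python3 -m handwheel '[[0,0,0.03,0,0,0],[0,0,0,0,0,0]]'; python3 ob.py 2
```

```text
clock: 28.1
position: [0.5292, -0.0068, 0.1103]
tool_rot: [3.141, 0.0, 1.136]
force: [-5.8, -0.9, 16.8]
grip_width: 0.054
t28.15 yaw 65.10 M [0.019 1.131 0.034] F [-5.8 -0.3 16.4] e7 -0.014 q [ 0.18  0.56 -0.38  1.94  0.32  0.7  -0.83] pos [ 0.5292 -0.0068  0.1103] g 0.0539
clock: 28.4
position: [0.5293, -0.0068, 0.1102]
tool_rot: [3.141, 0.0, 1.136]
force: [-9.3, -0.8, 31.8]
grip_width: 0.0543
t28.45 yaw 65.11 M [-0.039  2.258  0.014] F [-9.8 -1.  31.3] e7 -0.022 q [ 0.18  0.56 -0.38  1.94  0.32  0.7  -0.83] pos [ 0.5293 -0.0068  0.1102] g 0.0539
```

```bash

python3 -m handwheel '[[0,0,-0.05,0,0,0],[0,0,0,0,0,0]]'; python3 -m handwheel '[[0,0,0,0,0,0],[0,0,0,0,0,0],[0,0,0,0,0,0],[0,0,0,0,0,0]]' -1; python3 ob.py; python3 -m handwheel '[[0,0,-0.6,0,0,0],[0,0,-1,0,0,0],[0,0,-1,0,0,0],[0,0,-1,0,0,0],[0,0,-1,0,0,0],[-0.8,0,-1,0,0,0],[-0.8,0,0,0,0,0],[0,0,0,0,0,0]]'; python3 - <<'E'
from capfit import *
for n in("wrist","scene","top"):
  p=bot.grab_frame(n); cv2.imwrite("pics/%s12.png"%n,p["pixels"])
  try: print(n,fit(p,[.529,-.007],.088))
  except Exception as e: print(n,e)
E
```

```text
clock: 28.7
position: [0.5293, -0.0068, 0.1103]
tool_rot: [3.141, -0.0, 1.136]
force: [-3.8, -1.1, 9.7]
grip_width: 0.0543
clock: 29.2
position: [0.5292, -0.0068, 0.11]
tool_rot: [-3.142, -0.0, 1.136]
force: [-0.5, 0.7, 0.3]
grip_width: 0.0855
t29.20 yaw 65.11 M [-0.026  0.051  0.033] F [-0.5  0.7  0.3] e7 -0.000 q [ 0.18  0.56 -0.38  1.94  0.32  0.7  -0.82] pos [ 0.5292 -0.0068  0.11  ] g 0.0855
clock: 30.2
position: [0.512, -0.0443, 0.2512]
tool_rot: [3.14, 0.0, 1.134]
force: [0.6, 0.9, 0.2]
grip_width: 0.0855
wrist (array([ 0.53020816, -0.00615529]), np.float64(137.0), np.int64(4802), [283.0, 141.3])
scene (array([ 0.52485937, -0.00715625]), np.float64(58.0), np.int64(665), [279.9, 177.9])
top min() iterable argument is empty
```

View pics/wrist12.png

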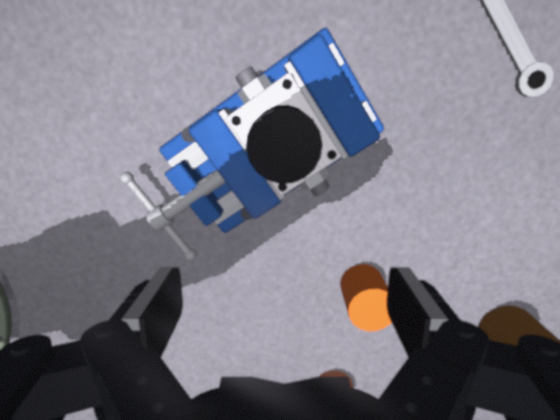

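View pics/scene12.png

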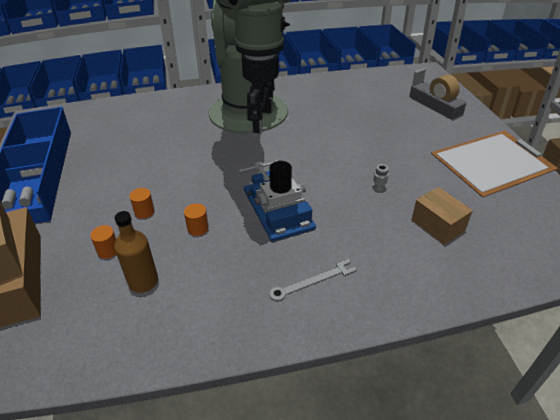

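```bash
python3 -c "
from workcell import bot
print(bot.job_done())"
```

```text
the job is handed in; nothing more can be done
None
```

I preset the valve, put the black transport cap over the knob, and handed the job in at about 30 s. No verdict was reported.

- **Stop:** I turned the knob clockwise until the torque rose about 0.1 N m in under a degree, from 0.30 to 0.39 N m. That is about 3.5° past the last click's bottom. Ordinary clicks never read above about 0.13 N m on the way there.
- **Five clicks back:** I turned it back anticlockwise by about 79° of tool angle. That is the roughly 4° of press against the stop plus five clicks of 15°. It ended at about zero torque in a click's bottom, and the bar stayed put when I let go.
- **Start position:** The fifth click turned out to be about where the knob had started. The count rests on the measured tool angle and click torques, because I could not read the needle itself.
- **Cap:** It slid over the collar with no side force. It met the block's top face at the height expected for fully home, and then I released it.
- **Last checks:**
  - The wrist camera put the cap about 1 mm off the knob's axis. The scene camera said about 4 mm, but it sits much farther away. I trust the wrist view and the force-free fit over it.
  - The top camera did not find the cap, so there was no third check.
  - In the scene picture the cap stands upright, and the coupling, carton, bottle, spanner and orange look-alikes look unmoved.

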